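Stamp a copper busbar link in the spring marking press

TASK

Put the inspection stamp on the copper busbar link: draw the press's T handle up until the sear catches and holds the striker cocked, then let go. Lay the copper link flat between the guides under the die with its end up against the stop, let go of it, and press the red trip pad to fire the striker onto it. Leave the link there under the die, and do not disturb the other link or the things lying about.

Things in the scene. Friction and masses are not known exactly. Their poses are not given: they have to be found in the camera images.
- press: Grey C-frame press fixed to the table, 166 x 110 mm. Origin on the table under the die; x points into the throat from the open front to the column, y left seen from the front, z up. Bed plate x -88 to +78 mm, 12 mm thick; steel anvil x -80 to +32 mm, 52 mm wide, top at z 50 mm. The head overhangs it: x -34 to +62, y +-32, z 98 to 150 mm; in front of the head the space above the anvil is free
- striker (a joint): height of the striker (die, ram, T handle) in m, 0 = down on its stop, die face 2 mm over the anvil. Spring and weight press it down: lifting takes 9 N at first, up to 17 N at the top. The sear snaps in under its collar at 0.030; upper stop 0.037. Let go, it rests on the sear near 0.029, die face 31 mm over the anvil. Fired onto a link on the anvil it rests near 0.006
- handle (a point): centre of the black T handle on top of the striker: a level bar 60 mm long along the press's x, 17 mm wide across y, 18 mm high, above all else on the press (the next highest part, the sear, is 38 mm below this point when the striker is down). At z 220 mm with the striker down; it rises with the striker
- sear (a joint): angle of the sear with its trip lever, rad: 0 = at rest, sear in; a light spring returns it. Positive = trip pad pressed down. The cocked striker is freed at 0.2 to 0.25; end stop 0.36. Pressing the pad takes about 3 N; 28 mm of travel is ample
- trip_pad (a point): centre of the top face of the round red trip pad, 26 mm across, at the end of the lever on the press's +y side: 115 mm from the striker's axis, 178 mm above the table at rest. Press it straight down. The handle of the cocked striker stands up to 260 mm high on the striker's axis
- nest (a point): where the link's centre (half-way up) must lie: 55 mm in front of the die axis, 54 mm above the table; axes as the press's. The link then rests on the anvil with its end on the stop, whose face is at press x +25 mm, 12 mm high. Guide rails 6 mm high stand on the anvil, inner faces at y +-14 mm for press x -50 to +25 mm, flaring to +-20 mm at x -70 mm
- copper_bar_mid (a point): centre (half-way up) of the copper link: reddish bar 160 x 24 x 8 mm with a 9 mm bolt hole 12 mm from each end, 0.24 kg, flat on the table. x along its length, z up; both ends are alike. In the press its outer 55 mm stand out in front of the anvil; gripped about 60 mm from its centre, in that outer half, the gripper stays clear of the head
- tin_bar_mid (a point): centre (half-way up) of a silvery tin-plated link of the same shape and size, which is not to be stamped
- driver_red: red screwdriver, 191 x 26 x 24 mm, lying on the table
- std_resistor: green reference resistor can, 48 mm across, 69 mm high, standing on the table
- cutters: blue-handled side cutters, 148 x 58 x 16 mm, lying on the table

How it is judged (in metres and radians):
On the way, in this order (a step that is already met when the one before it is completed fails the run):
1. the striker is cocked: it stays up on its sear with the fingers off (value of joint striker above 0.026 m and contact force between the fingers and anything else below 0.5 N), for 0.3 s.
2. with the striker still cocked, the copper link lies in the guides under the die, end at the stop, let go (all of step 1 and x of copper_bar_mid in the frame of nest between -0.005 and 0.005 m and y of copper_bar_mid in the frame of nest between -0.0035 and 0.0035 m and z of copper_bar_mid in the frame of nest between -0.003 and 0.003 m and angle between the x axis of copper_bar_mid and the x axis of nest, either way round below 0.06 rad), for 0.3 s.
3. the striker has been fired and rests on the copper link (value of joint striker between 0.0035 and 0.0085 m and x of copper_bar_mid in the frame of nest between -0.005 and 0.005 m and y of copper_bar_mid in the frame of nest between -0.0035 and 0.0035 m and z of copper_bar_mid in the frame of nest between -0.003 and 0.003 m and angle between the x axis of copper_bar_mid and the x axis of nest, either way round below 0.06 rad), for 0.3 s.
At the end, for the whole second after the job is handed in: the striker is down on the copper link (joint 3.5 to 8.5 mm), the sear is back at rest (under 0.1 rad), and the copper link lies flat in the guides, its centre within 5 mm of the nest lengthwise, 3.5 mm sideways and 3 mm in height, within 0.06 rad of the press's axis (all of step 3 and value of joint sear below 0.1 rad); the robot touches nothing.
It fails at once if the tin-plated link is moved by more than 3 cm (distance of tin_bar_mid from where it was at the start of the episode above 0.03 m).
It fails at once if the screwdriver, the cutters or the reference resistor is moved by more than 3 cm (distance of any of driver_red, cutters, std_resistor from where it was at the start of the episode above 0.03 m).
It also fails if it takes over 70 s, if anything falls off the work surface, if the arm or the gripper's body presses on something with over 40 N, if the wrist force passes 120 N, or if a joint passes its speed limit or range.

ROBOT

A 7-joint arm with a two-finger parallel gripper is mounted at the origin on a cart in front of the work surface, level with it; the furniture and walls round the work are solid. World frame = base frame: x ahead of the robot, y to its left, z up, the work surface at z = 0. Lengths are in m, angles in degrees, forces in N, time in s.
With the tool pointing down it reaches from about 0.4 to 0.875 m from the base axis. Payload 6.5 kg.
Tool frame: the origin (TCP) lies on the centre line of the jaws, within the pads' length; the fingertips stand 17 mm ahead of it and the grasp point (between the pads) lies 2 mm behind it; y points along the fingers, x is the direction in which the jaws open and shut, and the axes are right-handed (so a half turn about y gives the same grasp; the last joint's range is limited). The gripper opens to 88 mm and grips with 3 to 60 N. Pads are 18 mm wide; open, the fingers measure 123 mm over their backs; the gripper's body (75 mm by 187 mm) begins 45 mm behind the grasp point.
Start: joints at [62.67, 30.733, -0.252, 88.115, 0.149, 61.152, -4.079], TCP at [0.26, -0.596, 0.256] pointing down, gripper open.
Joint ranges: [-154.64, 154.64], [-21.42, 123.67], [-72.66, 72.17], [13.99, 137.28], [-74.86, 254.86], [10.95, 109.41], [-158.01, 158.01]. Speed limits (degrees/s): [136.94, 136.94, 180, 180, 180, 180, 180].

INTERFACE

Orientations are given as a 3x3 rotation matrix whose columns are the frame's x, y, z axes.
In Python, from plant import env, kinematics, viewer, finish_job gives the robot as it stands. The module is installed in compiled form; this text tells all that it offers. Calls block until the motion is done:
- env.movep(position, orientation): joint-space move of the TCP to a pose.
- env.line_to(position, rot=None, speed=0.15): straight line of the TCP; rot=None keeps the orientation; speed is the mean speed in m/s.
- env.move_joints(angles): joint-space move.
- env.open_jaws() and env.grasp(strength=None): open the fingers fully, or close them until they stop; strength is the grip in N (None keeps the last).
- env.dwell(seconds).
- kinematics.solve_ik(position, orientation): joint angles nearest the present ones, or None.
- env.state(): the state.
- viewer.grab_frame(name): name is "side" or "top"; returns (picture, depth): 384x512x3 uint8, red, green, blue; 384x512 float32, m along the optical axis (not along the pixel's ray), 0 where there is no reading.
- viewer.get_calibration(name): a dict with "fx", "fy", "cx", "cy" (pixels), "cam_to_world" (4x4, takes a point from camera to world coordinates). Camera axes: x right, y up, looking along -z (the intrinsics and any distortion apply to the point x, -y, -z); pixel columns grow to the right and rows downward; lengths in m; the calibration is good to about 2 mm. A picture is of the moment at which its call begins. get_calibration takes no time and is no camera call.
A pose or a line that the arm cannot do raises env.PlanningError and nothing moves.
- finish_job(): hands the job in, once; it reports no verdict.
The state is a dict: "clock": time; "qpos": joint angles; "joint_vel": joint speeds; "tau": joint torques, N m; "tool_pos": TCP position; "tcp_rot": TCP orientation; "ft_force": force on the tool from outside, world axes, zero at the start; "torque": the same for the moment, N m; "width": finger opening in m.
Only numpy, scipy, OpenCV 4.12 (cv2) and the standard library are available. Lean on these libraries where they do the work, as an engineer would, in place of code of your own. Each camera call takes 0.05 s, during which the arm holds its last target.

## Working session

There is one attempt and no reset: what is moved stays moved. The work goes in short steps, each a Python script; the robot and the scene stay as the last script left them, time stands still between calls to the robot, and variables do not carry over. Pictures are saved under pics/ and viewed, and the job is handed in when it is done.

```bash
mkdir -p pics; ls
cat > h.py <<'E'
import numpy as np, cv2
from plant import env, kinematics, viewer, finish_job
def cloud(name):
    im,d=viewer.grab_frame(name); c=viewer.get_calibration(name)
    h,w=d.shape; u,v=np.meshgrid(np.arange(w),np.arange(h))
    K=np.array([[c['fx'],0,c['cx']],[0,c['fy'],c['cy']],[0,0,1]]);
    x=(u-c['cx'])/c['fx']*d; y=(v-c['cy'])/c['fy']*d
    P=np.stack([x,-y,-d,np.ones_like(d)],-1)@np.array(c['cam_to_world']).T
    P=P[...,:3]; P[d==0]=np.nan
    return im,d,P
def save(n,im,s=1.5):
    cv2.imwrite('pics/'+n,cv2.resize(im[...,::-1],None,fx=s,fy=s))
E
python3 - <<'E'
from h import *
for n in ('top','side'):
    im,d,P=cloud(n); save(n+'0.png',im); np.savez(n+'0.npz',im=im,d=d,P=P)
    print(viewer.get_calibration(n))
print(env.state())
E
```

```text
pics
{'fx': 347.1104111758507, 'fy': 347.1104111758507, 'cx': 253.47161552599553, 'cy': 189.4464008527691, 'cam_to_world': array([[ 0.0620767 ,  0.97735426, -0.20229963,  0.35826297],
       [-0.99805584,  0.06191821, -0.0071181 , -0.04962386],
       [ 0.00556913,  0.20234819,  0.97929781,  1.03388002],
       [ 0.        ,  0.        ,  0.        ,  1.        ]])}
{'fx': 454.01941913142014, 'fy': 454.01941913142014, 'cx': 246.12436241483343, 'cy': 197.27450078368466, 'cam_to_world': array([[-0.87360516,  0.22250418, -0.43278852,  0.13028585],
       [-0.48648736, -0.37738124,  0.78798062,  0.73309318],
       [ 0.01200271,  0.89893008,  0.43792767,  0.58094516],
       [ 0.        ,  0.        ,  0.        ,  1.        ]])}
{'clock': 0.1, 'qpos': array([62.66959172, 30.77120262, -0.25314309, 88.16399187,  0.14907417,
       61.15015258, -4.07993043]), 'joint_vel': array([-0.09543611, -0.08053335, -0.02134113, -0.18118844,  0.09444081,
        0.03409534,  0.0416131 ]), 'tau': array([ 2.40690300e-03, -5.72089005e+01,  9.93661545e-01, -2.52232879e+01,
       -5.62466215e-02,  1.34171193e-02,  4.39043106e-05]), 'tool_pos': array([ 0.25935263, -0.59546295,  0.25495606]), 'tcp_rot': array([[ 3.99390390e-01, -7.02702053e-04,  9.16780684e-01],
       [-9.16779760e-01,  1.30705765e-03,  3.99390990e-01],
       [-1.47893807e-03, -9.99998899e-01, -1.22196756e-04]]), 'ft_force': array([ 0.54516032,  0.54673483, -0.66216771]), 'torque': array([-0.01500941,  0.01747825, -0.01651641]), 'width': 0.08775060018352825}
```

View pics/top0.png

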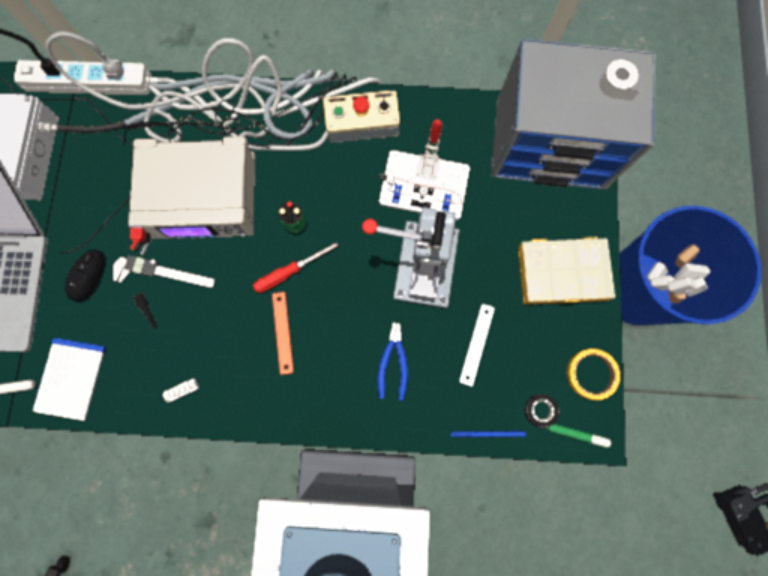

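View pics/side0.png

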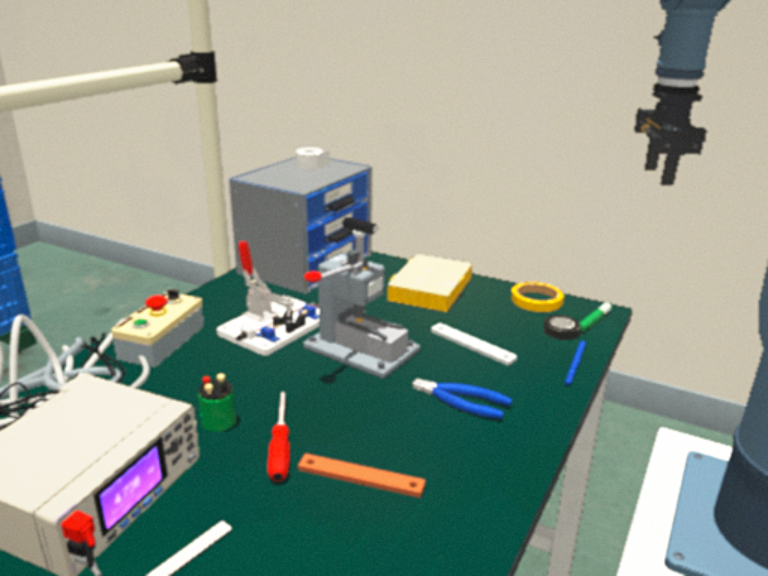

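The top view shows the press at about (430,255), its red pad at (370,227), copper link at (283,333) and tin link at (477,345). The side view shows the same, with the black T handle at (358,227) on top.

Run:
```python
from h import *
t=np.load('top0.npz'); s=np.load('side0.npz')
def hsv(im): return cv2.cvtColor(im,cv2.COLOR_RGB2HSV)
def rect(P2):
    (c,wh,a)=cv2.minAreaRect((P2*1000).astype(np.float32)); return np.round(c,1),np.round(wh,1),round(a,2)
for nm,f,box in (('top',t,(180,190,200,255)),('side',s,(195,300,290,335))):
    im,P=f['im'],f['P']; H=hsv(im).astype(int)
    m=np.zeros(im.shape[:2],bool); m[box[1]:box[3],box[0]:box[2]]=1
    m&=(H[...,0]>4)&(H[...,0]<16)&(H[...,1]>110)&(H[...,2]>130)&(P[...,2]<0.03)
    Q=P[m]; Q=Q[np.isfinite(Q).all(1)]
    print(nm,'copper',len(Q),rect(Q[:,:2]),np.median(Q,0))
    # pca
    q=Q[:,:2]-Q[:,:2].mean(0); u=np.linalg.svd(q,full_matrices=False)[2][0]; print(Q.mean(0),np.degrees(np.arctan2(u[1],u[0])))
    # pad
    R=((H[...,0]<5)|(H[...,0]>174))&(H[...,1]>150)&(H[...,2]>100)
    R&=(P[...,2]>0.15)&(P[...,2]<0.2)&(abs(P[...,0]-.6)<.15)&(abs(P[...,1]+.1)<.2)
    Q=P[R]; print('pad',len(Q),np.median(Q,0) if len(Q) else '', Q.min(0),Q.max(0))
    # high pts
    R=(P[...,2]>0.195)&(P[...,2]<0.24)&(abs(P[...,0]-.55)<.2)&(abs(P[...,1]+.12)<.15)
    Q=P[R]; print('handle',len(Q), rect(Q[:,:2]) if len(Q) else '',np.median(Q,0),Q.min(0),Q.max(0))
    # anvil top
    for lo,hi in ((.006,.018),(.044,.058),(.14,.156)):
        R=(P[...,2]>lo)&(P[...,2]<hi)&(abs(P[...,0]-.5)<.14)&(abs(P[...,1]+.14)<.08); Q=P[R]
        if len(Q): print(lo,len(Q),rect(Q[:,:2]),np.median(Q,0))
# height map crop
for n,f,b in (('top',t,(240,120,330,220)),('side',s,(190,130,290,260))):
    c=f['im'][b[1]:b[3],b[0]:b[2]]; save('crop_'+n+'.png',c,5.5 if n=='top' else 4.5)
```

```text
top copper 509 (array([463.3, 147.1]), array([165.9,  28.2]), 11.38) [0.46019821 0.14559496 0.00677703]
[0.46090107 0.14563716 0.00604047] -168.42900744823018
pad 74 [ 0.63571753 -0.01778594  0.17709351] [ 0.62431209 -0.03055189  0.17338204] [ 0.64877592 -0.00713383  0.181898  ]
handle 175 (array([ 624.4, -133. ]), array([20. , 62.2]), 87.75) [ 0.62205123 -0.13131189  0.22687832] [ 0.59340812 -0.14299148  0.21106792] [ 0.65539234 -0.1225872   0.23117273]
0.006 946 (array([ 500.5, -140.1]), array([159.8, 278.4]), 89.93) [ 0.55113346 -0.09626118  0.01165085]
0.044 384 (array([ 576.9, -127.6]), array([51.9, 65.4]), 83.62) [ 0.57602774 -0.12731557  0.04998791]
0.14 267 (array([ 618.2, -131.8]), array([63.5, 49.7]), 84.34) [ 0.6076987  -0.14105164  0.14863896]
side copper 1018 (array([465.7, 142.3]), array([167.3,  40.5]), 10.54) [0.45938715 0.14770448 0.00542076]
[0.4599767  0.14730016 0.00456616] -168.85096199179154
pad 61 [ 0.63431487 -0.01248117  0.17501644] [ 0.6241626  -0.02681269  0.17062086] [ 0.64704702 -0.00468329  0.17713698]
handle 221 (array([ 623.7, -126.7]), array([15.7, 61.9]), 88.37) [ 0.62043586 -0.12497234  0.21827637] [ 0.59255127 -0.13467852  0.19519286] [ 0.65461075 -0.11873529  0.22731654]
0.006 835 (array([ 501.2, -111.9]), array([281. , 148.6]), 21.19) [ 0.54379209 -0.09140696  0.00966023]
0.044 469 (array([ 590.8, -125.7]), array([54.3, 96.1]), 85.01) [ 0.58682688 -0.12635495  0.04821832]
0.14 214 (array([ 611.2, -129. ]), array([65. , 43.5]), 80.34) [ 0.60811364 -0.11632734  0.14643997]
```

View pics/crop_top.png

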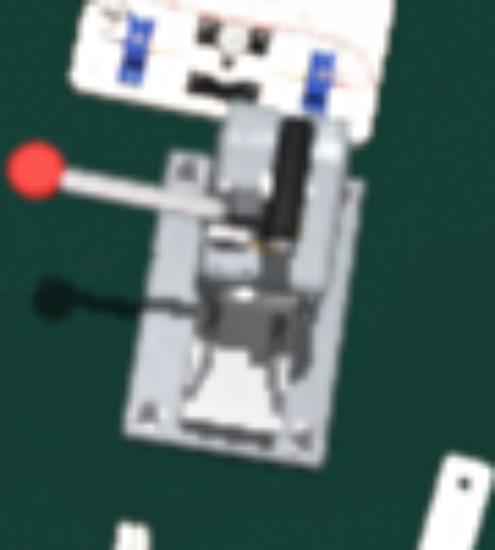

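View pics/crop_side.png

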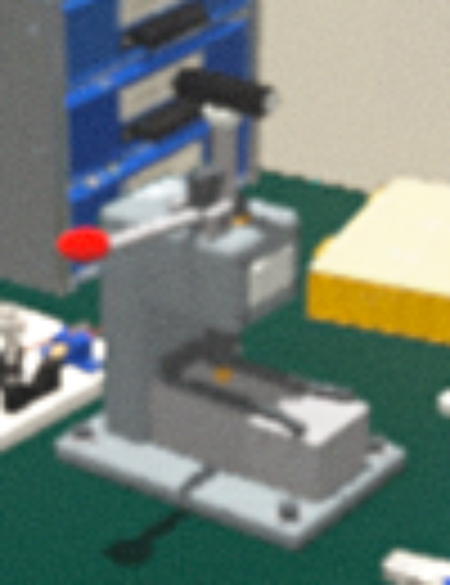

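```bash
cat >> h.py <<'E'
def ray(name,u,v,z):
    c=viewer.get_calibration(name); T=np.array(c['cam_to_world'])
    d=T[:3,:3]@np.array([(u-c['cx'])/c['fx'],-(v-c['cy'])/c['fy'],-1]); o=T[:3,3]
    return o+d*(z-o[2])/d[2]
E
python3 - <<'E'
from h import *
from scipy.optimize import least_squares
D={'top':((240,120),5.5,[((-88,55,12),(125,435)),((-88,-55,12),(322,466)),((78,-55,12),(363,183)),((78,55,12),(170,152)),((0,115,178),(37,171)),((0,0,229),(288,180))]),
'side':((190,130),4.5,[((-88,55,12),(295,533)),((-88,-55,12),(405,455)),((78,55,12),(57,443)),((0,115,178),(84,241)),((0,0,220),(224,92)),((-80,26,50),(317,454)),((-80,-26,50),(370,408))])}
for n,(o,s,L) in D.items():
    A=np.array([l[0] for l in L])/1000.
    W=np.array([ray(n,o[0]+(l[1][0]+.5)/s-.5,o[1]+(l[1][1]+.5)/s-.5,l[0][2]/1000) for l in L])
    def tf(p): c,q=np.cos(p[2]),np.sin(p[2]); return A[:,:2]@np.array([[c,q],[-q,c]])+p[:2]
    r=least_squares(lambda p:(tf(p)-W[:,:2]).ravel(),[.62,-.13,-.1],loss='soft_l1',f_scale=.003)
    print(n,r.x,np.degrees(r.x[2])); print(np.round((W[:,:2]-tf(r.x))*1000,1).tolist())
E
```

```text
top [ 0.62343665 -0.13266098 -0.10303857] -5.90367531028557
[[1.3, -1.4], [2.3, 0.4], [-1.2, 0.3], [-1.3, -0.4], [0.4, -0.4], [-1.3, 1.5]]
side [ 0.62067085 -0.12539684 -0.11592463] -6.641992170326795
[[3.4, -4.9], [1.3, 3.0], [-3.0, -1.1], [-1.2, -0.0], [0.7, -0.4], [-2.9, 5.6], [1.2, -0.8]]
```

```bash
cat >> h.py <<'E'
def R_down(xd):
    x=np.array([xd[0],xd[1],0.]); x/=np.linalg.norm(x); y=np.array([0,0,-1.]); return np.column_stack([x,y,np.cross(x,y)])
def st(tag=''):
    s=env.state(); print(tag,round(s['clock'],2),np.round(s['tool_pos'],4),'F',np.round(s['ft_force'],1),'M',np.round(s['torque'],2),'w',round(s['width'],4)); return s
E
python3 - <<'E'
from h import *
for n,box in (('top',(170,180,210,260)),('side',(190,295,295,340))):
    f=np.load(n+'0.npz'); im=f['im']; H=cv2.cvtColor(im,cv2.COLOR_RGB2HSV).astype(int)
    m=np.zeros(im.shape[:2],np.uint8); m[box[1]:box[3],box[0]:box[2]]=1
    m&=((H[...,0]>4)&(H[...,0]<20)&(H[...,1]>110)&(H[...,2]>100)).astype(np.uint8)
    m=cv2.morphologyEx(m,cv2.MORPH_CLOSE,np.ones((3,3)))
    ct=max(cv2.findContours(m,0,cv2.CHAIN_APPROX_NONE)[0],key=len)[:,0]
    P=np.array([ray(n,u,v,.008)[:2] for u,v in ct]); r=cv2.minAreaRect((P*1000).astype(np.float32)); print(n,r)
    M=np.argwhere(m); print(np.mean([ray(n,v,u,.008) for u,v in M],0))
R=R_down([-.103,-.995]); print(kinematics.solve_ik([.6234,-.1315,.30],R),kinematics.solve_ik([.6234,-.1315,.30],R_down([.103,.995])))
for a in (0,1):
    th=np.radians(11.5); sg=[-1,1][a]
    print(kinematics.solve_ik([.405,.134,.1],R_down([-sg*np.sin(th),sg*np.cos(th)])), kinematics.solve_ik([.51,-.12,.1],R_down([sg*.103,sg*.995])))
E
```

```text
top ((461.8096923828125, 145.0828857421875), (163.9685516357422, 28.090251922607422), 11.561952590942383)
[0.4606664  0.14491856 0.008     ]
side ((459.9895324707031, 151.63568115234375), (162.84315490722656, 34.630340576171875), 11.692272186279297)
[0.45748792 0.15132499 0.008     ]
[ 12.28510786  27.36529414  -6.31137239  87.22246964   3.18113773
  65.58744732 -90.55073807] [ 33.90301811  32.26265777 -38.83614665  85.77660573  20.95838712
  69.36605491  76.05997501]
[  -4.53651799   27.07657289  -23.54392623  125.68239151   20.75302766
   30.87258215 -122.2576248 ] [ 11.57347885  31.96997705  -4.14020817 112.96612348   3.80330673
  35.19058227 -90.96027899]
[ 14.08809517  33.38556818 -46.71780615 124.7296766   40.3631
  38.21009799  40.29026966] [ 34.59326511  36.46562675 -34.03235004 111.60243925  30.4248475
  41.05934957  66.29135775]
```

Run:
```python
from h import *
R=R_down([-.103,-.995])
env.line_to([.26,-.596,.33],speed=.25)
env.movep([.48,-.35,.34],R)
env.movep([.6225,-.130,.30],R)
st()
for n in ('top','side'):
    im,d,P=cloud(n); np.savez(n+'1.npz',im=im,d=d,P=P)
    b=(215,90,345,190) if n=='top' else (180,40,310,180)
    save(n+'1.png',im[b[1]:b[3],b[0]:b[2]],5 if n=='top' else 4)
```

```text
2.83 [ 0.6219 -0.1328  0.3002] F [ 0.  -0.8  0.6] M [-0.   -0.02 -0.04] w 0.0882
```

View pics/top1.png

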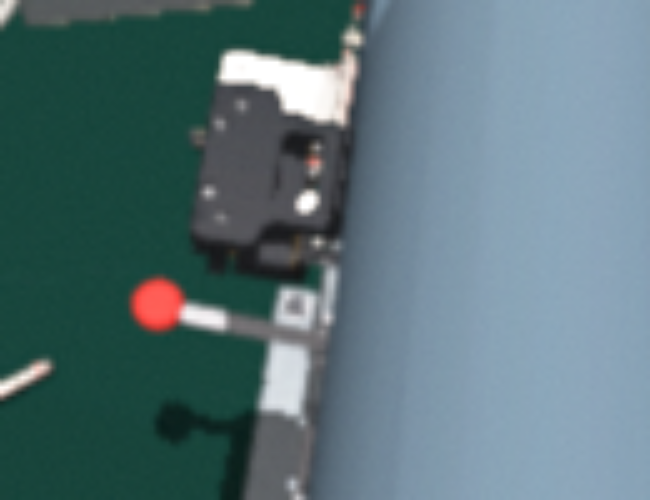

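View pics/side1.png

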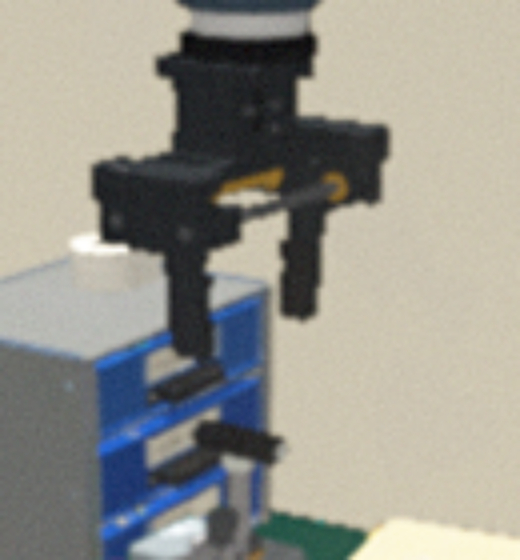

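Run:
```python
from h import *
st(); env.dwell(.3); st()
print(ray('side',180+247/4-.4,40+333.5/4-.4,.283))
for n in('side',):
    P=np.load('side1.npz')['P']
    R=(P[...,2]>.275)&(P[...,2]<.31)&(abs(P[...,0]-.62)<.05)&(abs(P[...,1]+.13)<.1)
    Q=P[R]; print(len(Q)); 
    for q in (Q[Q[:,1]>-.13],Q[Q[:,1]<-.13]): print(len(q),np.median(q,0),q.min(0),q.max(0))
```

```text
2.93 [ 0.6219 -0.1329  0.3004] F [-0.  -0.5 -0.1] M [0.03 0.02 0.04] w 0.0883
 3.23 [ 0.6224 -0.1306  0.3001] F [-0.4  0.5 -0.2] M [ 0.08 -0.02 -0.01] w 0.0881
[ 0.62018261 -0.13184959  0.283     ]
265
138 [ 0.62045028 -0.07547012  0.29606354] [ 0.61385611 -0.08948114  0.2809145 ] [ 0.63791071 -0.07115341  0.30969875]
127 [ 0.61044354 -0.17833844  0.29571846] [ 0.60183644 -0.19197626  0.28097017] [ 0.62512268 -0.17216595  0.30992646]
```

Run:
```python
from h import *
R=R_down([-.103,-.995])
env.line_to([.6225,-.129,.217],R,speed=.12); env.dwell(.3); st('down')
env.grasp(5); env.dwell(.3); st('grip5')
im,d,P=cloud('side'); save('side2.png',im[40:200,180:310],4)
```

```text
down 4.38 [ 0.6228 -0.1291  0.2176] F [ 0.8 -0.4  0.6] M [ 0.04 -0.02 -0.  ] w 0.0878
grip5 5.7 [ 0.6222 -0.1319  0.217 ] F [-0.7 -5.5 -0.4] M [-1.05  0.03 -0.01] w 0.0215
```

View pics/side2.png

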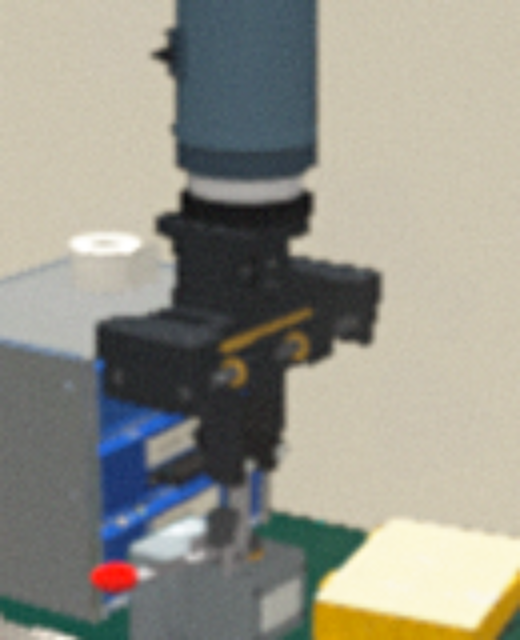

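Run:
```python
from h import *
R=R_down([-.103,-.995])
env.line_to([.6225,-.1335,.217],R,speed=.1); env.dwell(.3); st('shift')
env.grasp(5); env.dwell(.3); st('grip5')
```

```text
shift 6.3 [ 0.6223 -0.1323  0.2169] F [-2.5  4.   0.8] M [1.08 0.44 0.03] w 0.0209
grip5 6.82 [ 0.6223 -0.1324  0.2169] F [-2.   5.5  2. ] M [1.04 0.46 0.08] w 0.0214
```

Run:
```python
from h import *
R=R_down([-.103,-.995])
env.line_to([.6225,-.1322,.217],R,speed=.1)
env.grasp(30); env.dwell(.3); st('grip30')
env.grasp(60); env.dwell(.3); st('grip60')
```

```text
grip30 7.58 [ 0.6223 -0.1322  0.2169] F [-2.5  2.3  0.1] M [0.62 0.64 0.01] w 0.02
grip60 8.1 [ 0.6223 -0.1322  0.2169] F [-3.2  2.4  0.6] M [ 0.62  0.88 -0.01] w 0.0186
```

Run:
```python
from h import *
R=R_down([-.103,-.995])
for dz in (.01,.02,.03,.034):
    env.line_to([.6225,-.1320,.217+dz],R,speed=.06); s=st(dz)
env.dwell(.2); st()
```

```text
0.01 8.42 [ 0.6222 -0.1322  0.2265] F [  0.    1.3 -10.7] M [ 0.24  0.1  -0.01] w 0.019
0.02 8.73 [ 0.6222 -0.1323  0.2371] F [-0.8  0.6 -9.8] M [0.17 0.31 0.  ] w 0.0187
0.03 9.05 [ 0.6222 -0.1323  0.2474] F [ -1.6  -0.6 -10.6] M [0.04 0.27 0.08] w 0.0185
0.034 9.3 [ 0.6222 -0.1322  0.2508] F [  0.7  -0.6 -15.6] M [-0.06  0.    0.02] w 0.0185
 9.5 [ 0.6222 -0.1322  0.2507] F [ -0.6  -1.  -15.5] M [-0.14  0.05  0.06] w 0.0184
```

Run:
```python
from h import *
R=R_down([-.103,-.995])
env.line_to([.6225,-.1322,.2455],R,speed=.05); env.dwell(.2); st('lowered')
```

```text
lowered 9.96 [ 0.6223 -0.1322  0.2463] F [-5.9  0.3 -5.4] M [0.04 1.13 0.05] w 0.0185
```

Run:
```python
from h import *
env.line_to([.6225,-.1322,.2445],speed=.05); env.dwell(.1); st('lower')
env.open_jaws(); env.dwell(.2); st('open')
env.line_to([.6225,-.1322,.32],speed=.15); env.dwell(.1)
im,d,P=cloud('side'); save('side3.png',im[40:240,180:310],3.5)
R=(P[...,2]>.2)&(P[...,2]<.29)&(abs(P[...,0]-.62)<.06)&(abs(P[...,1]+.13)<.03)
print(P[R].max(0),np.median(P[R],0))
```

```text
lower 10.31 [ 0.6223 -0.1322  0.2461] F [-6.7 -0.2 -1.8] M [0.17 1.57 0.02] w 0.0186
open 11.61 [ 0.6225 -0.1322  0.2445] F [-0.   1.4 -0.4] M [0.11 0.04 0.  ] w 0.0883
[ 0.65547038 -0.11830734  0.25664859] [ 0.62057173 -0.12596315  0.24449733]
```

View pics/side3.png

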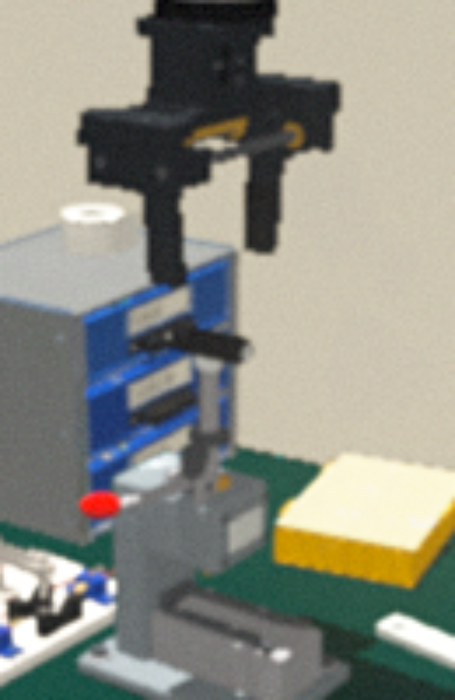

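Run:
```python
from h import *
th=np.radians(11.6); R=R_down([np.sin(th),-np.cos(th)])
c=np.array([.4612,.145]); g=c-.058*np.array([np.cos(th),np.sin(th)]); print(g)
env.movep([*g,.28],R); env.line_to([*g,.07],R,speed=.2); env.dwell(.2); st()
im,d,P=cloud('side'); save('side4.png',im[240:384,170:340],4)
im,d,P=cloud('top'); save('top4.png',im[150:280,140:290],4)
```

```text
[0.40438464 0.13333748]
 15.11 [0.405  0.1335 0.0707] F [0.2 0.  0.1] M [0.03 0.07 0.01] w 0.0881
```

View pics/side4.png

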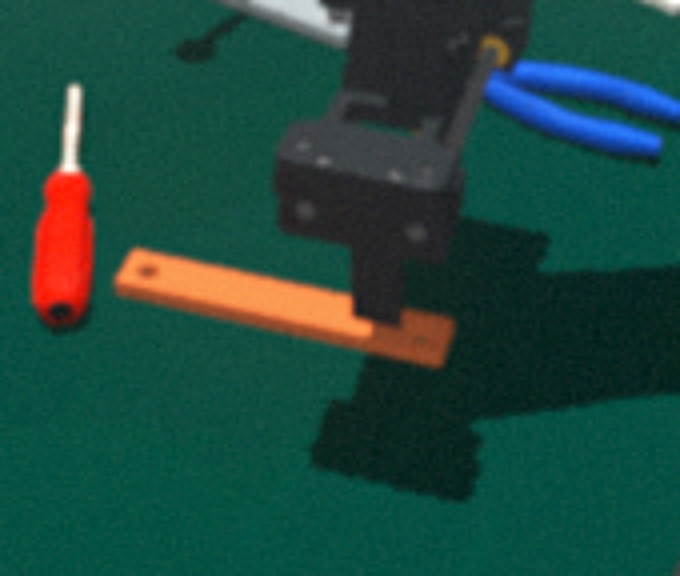

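View pics/top4.png

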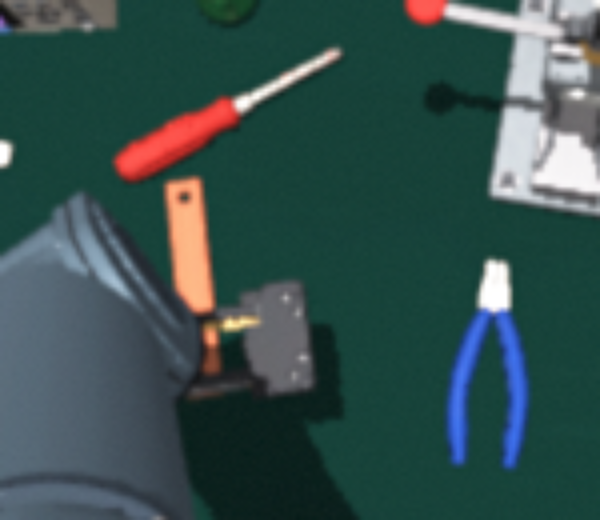

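Run:
```python
from h import *
th=np.radians(11.6); R=R_down([np.sin(th),-np.cos(th)])
g=[.40438,.13334]
env.line_to([*g,.0205],R,speed=.1); env.dwell(.15); st('down')
env.grasp(5); env.dwell(.1); st('g5'); env.grasp(60); env.dwell(.2); st('g60')
env.line_to([*g,.14],R,speed=.12); env.dwell(.2); st('up')
im,d,P=cloud('side'); save('side5.png',im[160:384,130:340],3)
np.savez('side5.npz',im=im,P=P)
im,d,P=cloud('top'); save('top5.png',im[150:280,140:290],4); np.savez('top5.npz',im=im,P=P)
```

```text
down 16.0 [0.4048 0.1335 0.0211] F [-0.1  1.3  0.7] M [0.05 0.02 0.04] w 0.0879
g5 17.08 [0.4044 0.1334 0.0205] F [-0.4  0.4  0.3] M [0.04 0.02 0.03] w 0.0236
g60 17.5 [0.4044 0.1333 0.0205] F [ 0.1 -0.3 -0.2] M [0.06 0.07 0.01] w 0.0224
up 18.84 [0.404  0.1333 0.1395] F [ 0.5 -0.3 -2.9] M [-0.06  0.16  0.01] w 0.0222
```

View pics/side5.png

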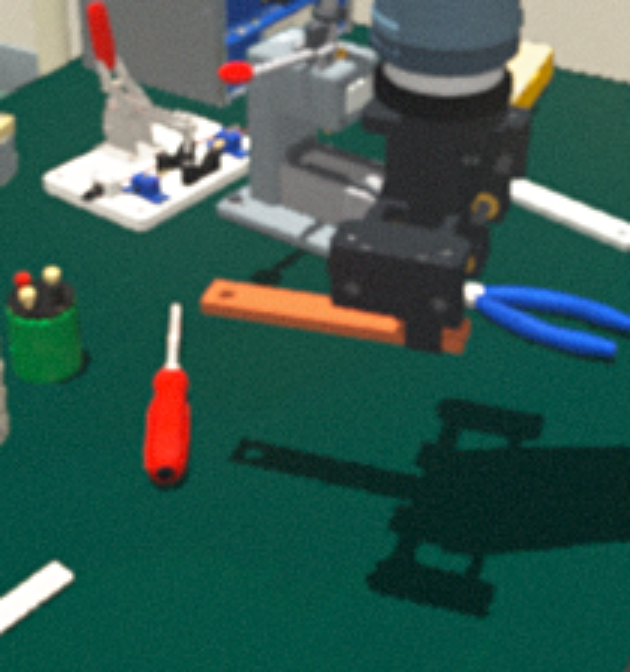

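View pics/top5.png

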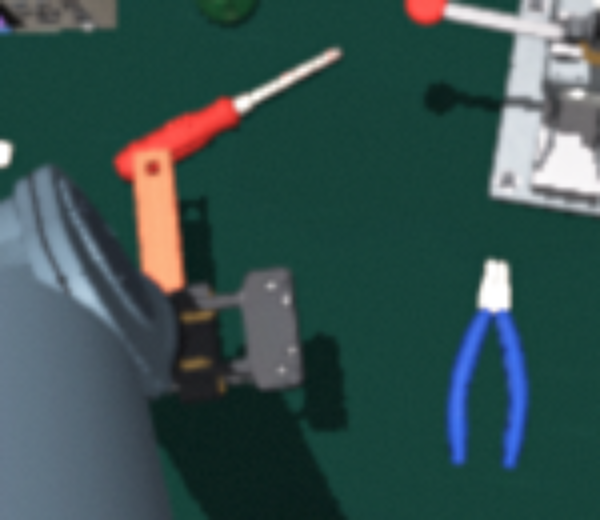

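Run:
```python
from h import *
for n in('top','side'):
    f=np.load(n+'5.npz'); im,P=f['im'],f['P']; H=cv2.cvtColor(im,cv2.COLOR_RGB2HSV).astype(int)
    m=(H[...,0]>4)&(H[...,0]<17)&(H[...,1]>110)&(H[...,2]>120)&(P[...,2]>.09)&(P[...,2]<.15)&(P[...,0]<.56)&(P[...,0]>.3)&(abs(P[...,1]-.14)<.06)
    if n=='side':   # top face: brighter
        m&=H[...,2]>np.percentile(H[...,2][m],40)
    Q=P[m]; A=np.c_[Q[:,0]-.404,np.ones(len(Q))]; 
    print(n,len(Q),'z fit slope,z0',np.linalg.lstsq(A,Q[:,2],rcond=None)[0],'y fit',np.linalg.lstsq(A,Q[:,1],rcond=None)[0], 'xmax',np.sort(Q[:,0])[-8:])
    tip=Q[Q[:,0]>Q[:,0].max()-.03]; print(tip.mean(0))
```

```text
top 312 z fit slope,z0 [-0.04269623  0.12624875] y fit [0.22111087 0.13136552] xmax [0.5380688  0.53810771 0.53828583 0.53856608 0.5390098  0.54077926
 0.54082163 0.54162607]
[0.52590864 0.15798562 0.12104317]
side 420 z fit slope,z0 [-0.0418135   0.12502772] y fit [0.13427113 0.14199486] xmax [0.53738171 0.53742098 0.53765159 0.53771175 0.53839221 0.53984485
 0.54041676 0.54100497]
[0.52497678 0.15909353 0.11994471]
```

```bash
cat >> h.py <<'E'
from scipy.spatial.transform import Rotation as Ro
O=np.array([.6234,-.1325]); YAW=np.radians(-5.9)
def pw(x,y,z): c,s=np.cos(YAW),np.sin(YAW); return np.array([O[0]+c*x-s*y,O[1]+s*x+c*y,z])
PX=np.array([np.cos(YAW),np.sin(YAW),0]); PY=np.array([-np.sin(YAW),np.cos(YAW),0])
def Rp(pitch=0.042,dyaw=0): return Ro.from_rotvec(-pitch*PY).as_matrix()@Ro.from_rotvec([0,0,dyaw]).as_matrix()@R_down(-PY[:2])
E
python3 - <<'E'
from h import *
for x,z in((-.215,.14),(-.215,.072),(-.113,.072)): print(kinematics.solve_ik(pw(x,0,z),Rp()))
env.movep(pw(-.215,0,.14),Rp()); env.dwell(.3); st()
im,d,P=cloud('side'); save('side6.png',im[120:300,170:320],4); np.savez('side6.npz',im=im,P=P)
im,d,P=cloud('top'); save('top6.png',im[120:250,220:340],4.5); np.savez('top6.npz',im=im,P=P)
E
```

```text
[ 18.46342467  19.61658548 -10.83464424 127.2811985    6.80102516
  31.19588069 -93.33104554]
[ 16.93773349  28.19947303  -9.25735852 128.87345903  11.76569297
  21.2362858  -97.94290496]
[ 15.49432822  34.35594899  -8.88565223 114.82634306  10.11837872
  29.10599717 -96.41393554]
 20.21 [ 0.4098 -0.1094  0.14  ] F [ 0.6 -0.6 -4.1] M [0.07 0.2  0.01] w 0.0222
```

View pics/side6.png

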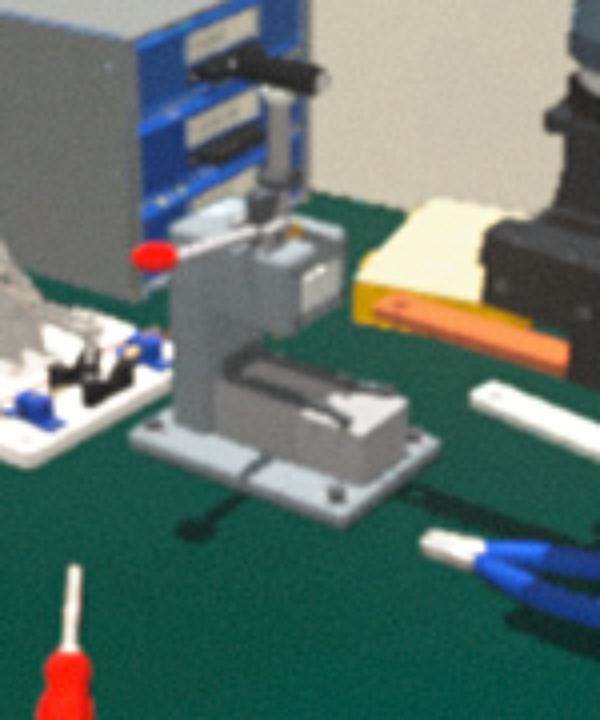

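View pics/top6.png

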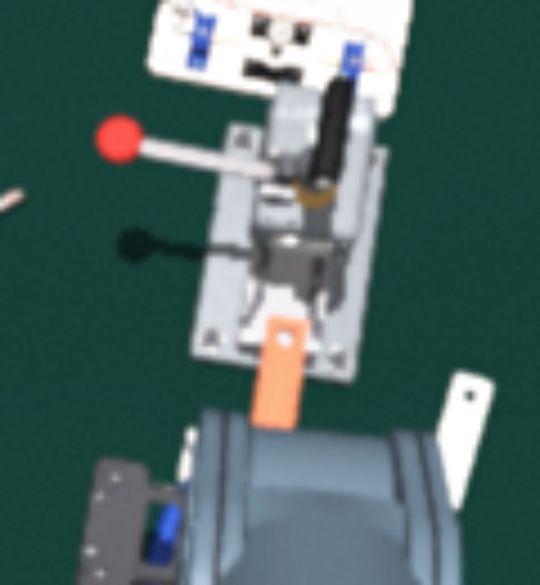

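Run:
```python
from h import *
s=env.state(); print('tool in press', (s['tool_pos'][:2]-O)@PX[:2],(s['tool_pos'][:2]-O)@PY[:2])
for n in('top','side'):
    f=np.load(n+'6.npz'); im,P=f['im'],f['P']; H=cv2.cvtColor(im,cv2.COLOR_RGB2HSV).astype(int)
    m=(H[...,0]>4)&(H[...,0]<17)&(H[...,1]>110)&(H[...,2]>120)&(P[...,2]>.09)&(P[...,2]<.15)&(P[...,0]<.6)&(P[...,0]>.4)&(abs(P[...,1]+.12)<.05)
    Q=P[m]; a=(Q[:,:2]-O)@PX[:2]; b=(Q[:,:2]-O)@PY[:2]
    v,u=np.argwhere(m).T
    W=np.array([ray(n,x,y,.128) for x,y in zip(u,v)]); ra=(W[:,:2]-O)@PX[:2]; rb=(W[:,:2]-O)@PY[:2]
    A=np.c_[a,np.ones(len(a))]; print(n,len(Q),'zfit',np.linalg.lstsq(A,Q[:,2],rcond=None)[0],'y slope',np.linalg.lstsq(A,b,rcond=None)[0],'tip',np.sort(a)[-6:],
     'ray', ra.max(), rb.mean(), rb.min(), rb.max())
    if n=='top':
        # row-wise centre
        k=(ra>-.125)&(ra<-.085)
        for r in np.unique(v):
            i=v==r; print(r,round(ra[i].mean(),4),round(rb[i].mean(),4),round(np.ptp(rb[i]),4))
```

```text
tool in press -0.2149274753391534 0.0005343172691178878
top 184 zfit [0.01167813 0.12890565] y slope [0.00967632 0.00255897] tip [-0.07974105 -0.07943019 -0.07918974 -0.07905453 -0.0787465  -0.07835632] ray -0.07837958973307804 0.001489183881208389 -0.010797629471604514 0.013400408110111357
191 -0.0788 0.008 0.0053
192 -0.0806 0.0023 0.0158
193 -0.0832 0.0014 0.0158
194 -0.0857 -0.0002 0.0157
195 -0.0887 0.0011 0.0157
196 -0.0919 0.0042 0.0183
197 -0.0947 0.0042 0.021
198 -0.0969 0.0012 0.0236
199 -0.0998 0.0021 0.0209
200 -0.1024 0.0017 0.0209
201 -0.1051 0.0013 0.0209
202 -0.1078 0.0009 0.0209
203 -0.1104 0.0005 0.0209
204 -0.1133 0.0014 0.0235
205 -0.1159 0.0011 0.0235
206 -0.1188 0.002 0.0208
207 -0.1216 0.0029 0.0182
208 -0.1241 0.0012 0.0208
209 -0.1267 0.0008 0.0208
210 -0.1293 0.0004 0.0208
211 -0.1322 0.0013 0.0234
212 -0.1348 0.0009 0.0234
213 -0.1376 0.0018 0.0208
214 -0.1398 -0.0012 0.0156
side 404 zfit [-0.00420345  0.12370286] y slope [-0.00829868  0.00500586] tip [-0.0779203  -0.0778328  -0.0777359  -0.07691849 -0.07629789 -0.07622577] ray -0.07859032162356125 0.012654147076133798 -0.006023307023900064 0.03131346970563215
```

Run:
```python
from h import *
y=-.0008
env.line_to(pw(-.218,y,.0735),Rp(),speed=.12); env.dwell(.1); st('low')
for x in (-.19,-.17,-.15,-.13,-.12):
    env.line_to(pw(x,y,.0735),Rp(),speed=.08); s=st(x)
    if np.linalg.norm(s['ft_force'][:2])>8: break
im,d,P=cloud('side'); save('side7.png',im[120:300,170:320],4); np.savez('side7.npz',im=im,P=P)
```

```text
low 21.12 [ 0.4072 -0.111   0.0742] F [ 0.1 -0.3 -3.1] M [ 0.07  0.24 -0.  ] w 0.0225
-0.19 21.62 [ 0.4341 -0.1138  0.0735] F [-0.4  0.5 -2.8] M [0.04 0.25 0.  ] w 0.0225
-0.17 22.02 [ 0.454  -0.1158  0.0734] F [ 0.1  0.3 -2.3] M [-0.02  0.3  -0.  ] w 0.0228
-0.15 22.42 [ 0.4738 -0.1178  0.0734] F [-0.3  1.  -2.1] M [0.14 0.3  0.02] w 0.0226
-0.13 22.82 [ 0.4936 -0.1199  0.0734] F [-0.4  0.3 -2.5] M [0.12 0.25 0.07] w 0.0229
-0.12 23.09 [ 0.5039 -0.1209  0.0735] F [ 0.8  0.1 -2.7] M [ 0.07  0.26 -0.02] w 0.0227
```

View pics/side7.png

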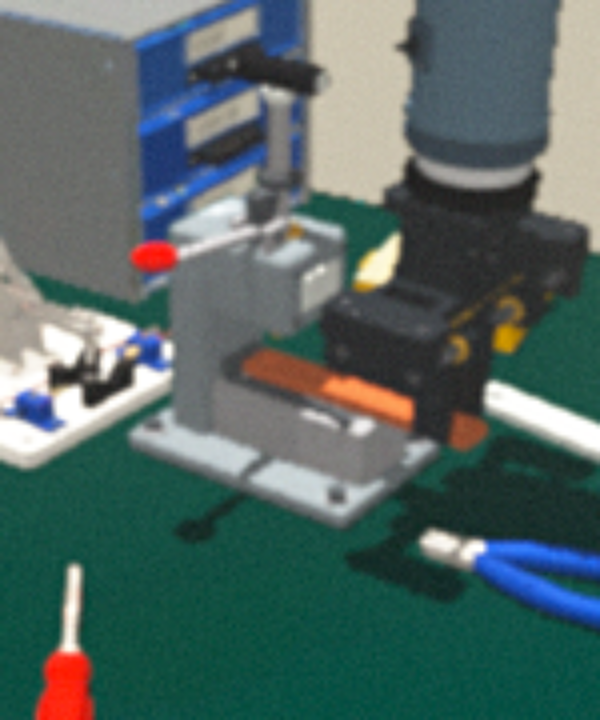

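Run:
```python
from h import *
y=-.0008
for z in (.072,.0715,.071,.070,.0695,.069):
    env.line_to(pw(-.12,y,z),Rp(),speed=.03); env.dwell(.1); s=st(z)
    if s['ft_force'][2]>1.5: break
for x in np.arange(-.118,-.106,.0015):
    env.line_to(pw(x,y,z),Rp(),speed=.03); env.dwell(.05); s=st(round(x,4))
    if s['ft_force']@PX<-6: break
```

```text
0.072 23.49 [ 0.5037 -0.121   0.0719] F [ 0.4 -0.6 -2.8] M [ 0.02  0.19 -0.  ] w 0.0228
0.0715 23.84 [ 0.504  -0.121   0.0715] F [ 0.1 -0.3 -2.2] M [ 0.04  0.26 -0.01] w 0.0225
0.071 24.19 [ 0.504  -0.1209  0.071 ] F [-0.9 -0.2 -2.1] M [0.11 0.24 0.01] w 0.0223
0.07 24.54 [ 0.5041 -0.121   0.0701] F [-0.2  0.  -2.1] M [ 0.01  0.15 -0.01] w 0.0228
0.0695 24.89 [ 0.504  -0.121   0.0696] F [-0.2  0.1 -1.5] M [ 0.05  0.16 -0.02] w 0.0226
0.069 25.24 [ 0.504 -0.121  0.069] F [-0.3 -0.3 -0.2] M [-0.    0.22 -0.04] w 0.0224
-0.118 25.54 [ 0.5058 -0.1212  0.0689] F [-2.6  0.1  0.6] M [ 0.07  0.42 -0.01] w 0.0226
-0.1165 25.84 [ 0.5074 -0.1213  0.069 ] F [-2.6  0.8  0.9] M [ 0.03  0.5  -0.02] w 0.0227
-0.115 26.14 [ 0.5091 -0.1215  0.069 ] F [-2.6  0.4  0.9] M [ 0.06  0.49 -0.03] w 0.0224
-0.1135 26.44 [ 0.5106 -0.1216  0.069 ] F [-1.8 -0.2  0.7] M [ 0.03  0.52 -0.02] w 0.0226
-0.112 26.74 [ 0.5108 -0.1217  0.0688] F [-5.5  0.3  4.3] M [0.13 1.13 0.01] w 0.023
-0.1105 27.04 [ 0.511  -0.1217  0.0686] F [-8.6  1.2  6.7] M [ 0.29  1.75 -0.01] w 0.0225
```

Run:
```python
from h import *
y=-.0008
env.line_to(pw(-.1122,y,.069),Rp(),speed=.03); env.dwell(.05); st('relax')
env.open_jaws(); env.dwell(.2); st('open')
env.line_to(pw(-.114,y,.20),speed=.12); env.line_to(pw(-.2,.02,.30),Rp(0),speed=.25); env.dwell(.2)
im,d,P=cloud('side'); save('side8.png',im[120:300,170:320],4); np.savez('side8.npz',im=im,P=P)
im,d,P=cloud('top'); save('top8.png',im[120:250,220:340],4.5); np.savez('top8.npz',im=im,P=P)
st()
```

```text
relax 27.34 [ 0.5109 -0.1217  0.0688] F [-5.4  0.5  3.6] M [ 0.21  1.14 -0.07] w 0.0223
open 28.59 [ 0.5117 -0.1218  0.069 ] F [-0.4 -0.6  0.4] M [ 0.01 -0.01  0.05] w 0.0882
 30.82 [ 0.4265 -0.0921  0.2991] F [ 0.4  0.8 -0.9] M [0.03 0.01 0.01] w 0.0882
```

View pics/side8.png

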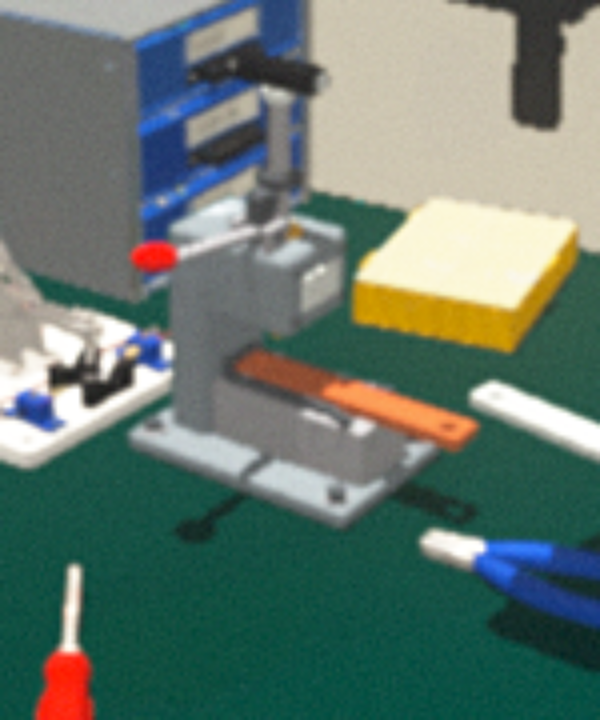

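View pics/top8.png

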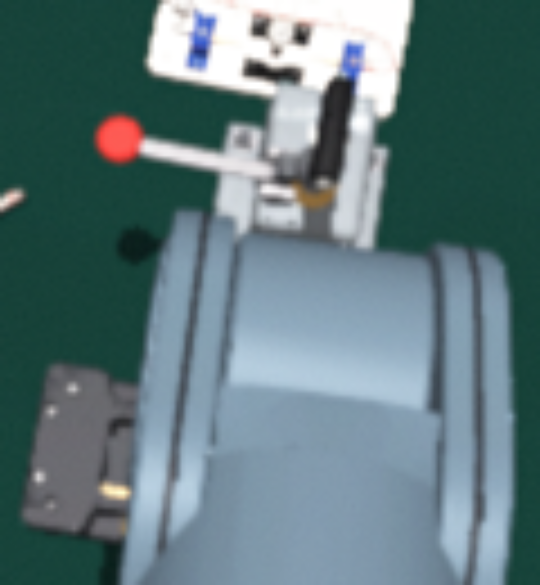

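Run:
```python
from h import *
f=np.load('top0.npz'); P=f['P']
m=(P[...,2]>.13)&(P[...,0]>.55)&(P[...,0]<.8)&(P[...,1]>-.1)&(P[...,1]<.12); Q=P[m]
print(len(Q)); 
for x in np.arange(.55,.8,.025):
    q=Q[(Q[:,0]>=x)&(Q[:,0]<x+.025)]
    if len(q): print(round(x,3),len(q),q[:,1].min(),q[:,1].max(),q[:,2].max())
p=pw(0,.115,.25); print(p)
for s in(1,-1):
    print(kinematics.solve_ik(p,R_down(s*PX[:2])))
f=np.load('side8.npz'); im,P=f['im'],f['P']; H=cv2.cvtColor(im,cv2.COLOR_RGB2HSV).astype(int)
m=(H[...,0]>3)&(H[...,0]<18)&(H[...,1]>110)&(P[...,2]>.045)&(P[...,2]<.075)&(P[...,0]<.66)&(P[...,0]>.4)&(abs(P[...,1]+.12)<.06)
Q=P[m]; a=(Q[:,:2]-O)@PX[:2]; b=(Q[:,:2]-O)@PY[:2]; k=Q[:,2]>.05
print(len(Q),a.min(),a.max(),np.polyfit(a[k],Q[k,2],1),np.polyfit(a[k],b[k],1))
```

```text
189
0.575 1 -0.09975855227310651 -0.09975855227310651 0.1386817744690938
0.6 13 -0.09961770271109927 -0.013360417271335356 0.17698808253490006
0.625 175 -0.09944349435345842 -0.007133828188154917 0.18189800300822356
[ 0.63522114 -0.01810918  0.25      ]
[ 15.04452093  31.93228745 -25.26252411  89.63282805  14.843336
  61.77835419 -19.82424732]
[ -40.81470142   44.25211358   62.4949937    93.17339514  -41.59161983
   68.81211555 -154.94297066]
444 -0.13510876405038916 0.026484700655681027 [0.00387135 0.05502143] [-0.00685975  0.00176857]
```

Run:
```python
from h import *
R=R_down(PX[:2])
env.grasp(20)
env.movep(pw(-.14,.13,.31),R)
env.line_to(pw(0,.115,.28),R,speed=.2)
env.line_to(pw(0,.115,.212),R,speed=.15); env.dwell(.2); st()
im,d,P=cloud('side'); save('side9.png',im[60:260,150:300],3.5)
im,d,P=cloud('top'); save('top9.png',im[100:250,200:340],4.5)
```

```text
34.94 [ 0.6359 -0.018   0.2133] F [-0.6  0.6 -0. ] M [-0.01 -0.05 -0.02] w 0.0005
```

View pics/side9.png

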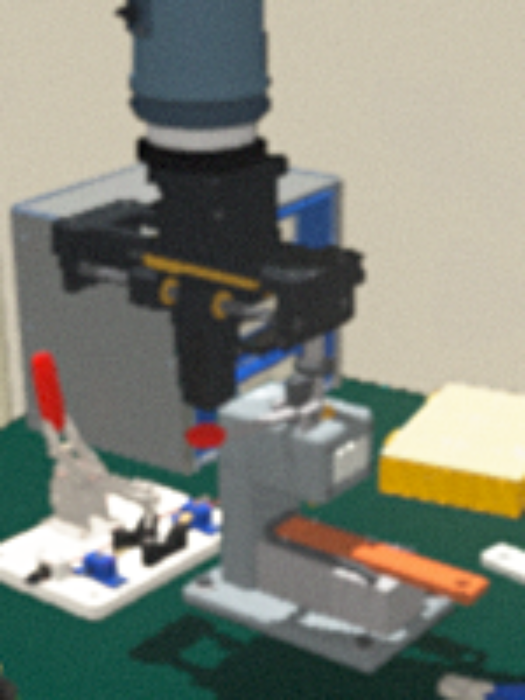

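View pics/top9.png

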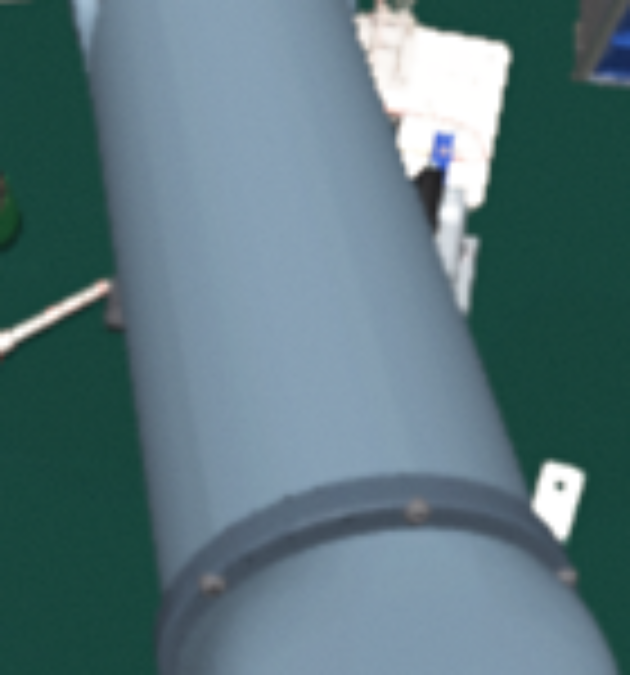

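Fingertips sit right over the pad (side view (207,400) above pad (205,436)); the link is in place. Pressing now.

Run:
```python
from h import *
for z in (.200,.190,.180,.172,.167,.164):
    env.line_to(pw(0,.115,z),speed=.05); s=st(z)
    if s['ft_force'][2]>20: break
env.dwell(.1)
im,d,P=cloud('side'); save('side10.png',im[60:260,150:300],3.5)
m=(P[...,2]>.2)&(P[...,2]<.29)&(abs(P[...,0]-.62)<.06)&(abs(P[...,1]+.13)<.02); print(m.sum(), P[m].max(0) if m.any() else '')
```

```text
0.2 35.43 [ 0.6349 -0.0181  0.1993] F [ 1.1  0.7 -0.3] M [-0.02 -0.07  0.04] w 0.0007
0.19 35.78 [ 0.6358 -0.0175  0.1903] F [1.4 1.2 3.6] M [ 0.27 -0.33  0.04] w 0.0004
0.18 36.13 [ 0.6343 -0.019   0.1793] F [-0.8 -0.   0. ] M [-0.06 -0.1  -0.01] w 0.0005
0.172 36.44 [ 0.6348 -0.0188  0.1715] F [-1.1 -0.9  1.2] M [-0.16 -0.01 -0.05] w 0.0001
0.167 36.69 [ 0.6352 -0.0182  0.1668] F [ 0.  -0.5  2.5] M [-0.22 -0.06 -0.  ] w 0.0003
0.164 36.94 [ 0.6355 -0.0181  0.1642] F [ 1.  -0.4  2. ] M [-0.17 -0.15 -0.06] w 0.0003
180 [ 0.64935881 -0.11956795  0.23317617]
```

View pics/side10.png

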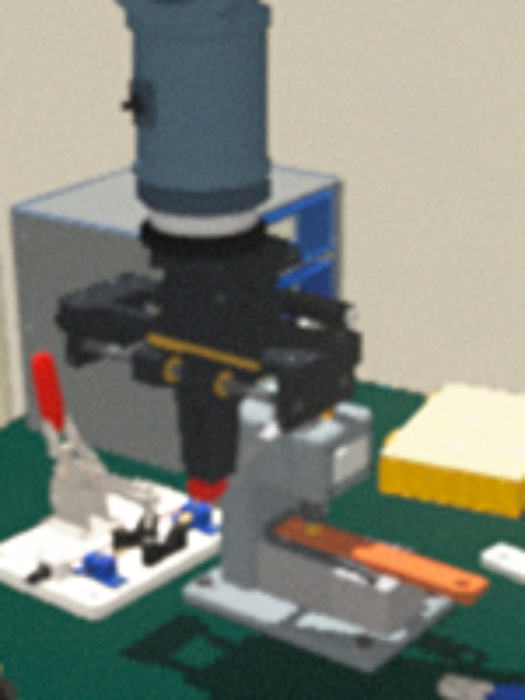

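The handle has dropped from about 0.257 to 0.233 (top), so the striker fired. Next I release the pad and back away.

Run:
```python
from h import *
env.line_to(pw(0,.115,.29),speed=.12)
env.line_to(pw(-.14,.14,.31),speed=.2)
env.movep([.42,.2,.35],R_down(PX[:2])); env.dwell(.3); st()
im,d,P=cloud('side'); save('side11.png',im[100:300,170:320],4); np.savez('side11.npz',im=im,P=P)
m=(P[...,2]>.2)&(P[...,2]<.29)&(abs(P[...,0]-.62)<.06)&(abs(P[...,1]+.13)<.02); print('handle',m.sum(), P[m].max(0),np.median(P[m],0))
H=cv2.cvtColor(im,cv2.COLOR_RGB2HSV).astype(int)
R=((H[...,0]<5)|(H[...,0]>174))&(H[...,1]>150)&(P[...,2]>.12)&(abs(P[...,0]-.63)<.03)&(abs(P[...,1]+.015)<.04); print('pad',np.median(P[R],0))
m=(H[...,0]>3)&(H[...,0]<18)&(H[...,1]>110)&(P[...,2]>.05)&(P[...,2]<.075)&(P[...,0]<.66)&(P[...,0]>.4)&(abs(P[...,1]+.12)<.06)
Q=P[m]; a=(Q[:,:2]-O)@PX[:2]; b=(Q[:,:2]-O)@PY[:2]; print(a.min(),a.max(),np.polyfit(a,Q[:,2],1),np.polyfit(a,b,1))
im,d,P=cloud('top'); save('top11.png',im[110:260,170:340],4.5)
```

```text
40.27 [0.4205 0.199  0.3497] F [-0.1 -0.4  0.3] M [-0.02 -0.08 -0.01] w 0.0005
handle 61 [ 0.65478507 -0.12150984  0.23230094] [ 0.64147782 -0.12751742  0.22514676]
pad [ 0.63433905 -0.01171981  0.1750466 ]
-0.13540368471541184 0.026557859337261826 [0.00160667 0.05481047] [-0.00096181  0.00198583]
```

View pics/side11.png

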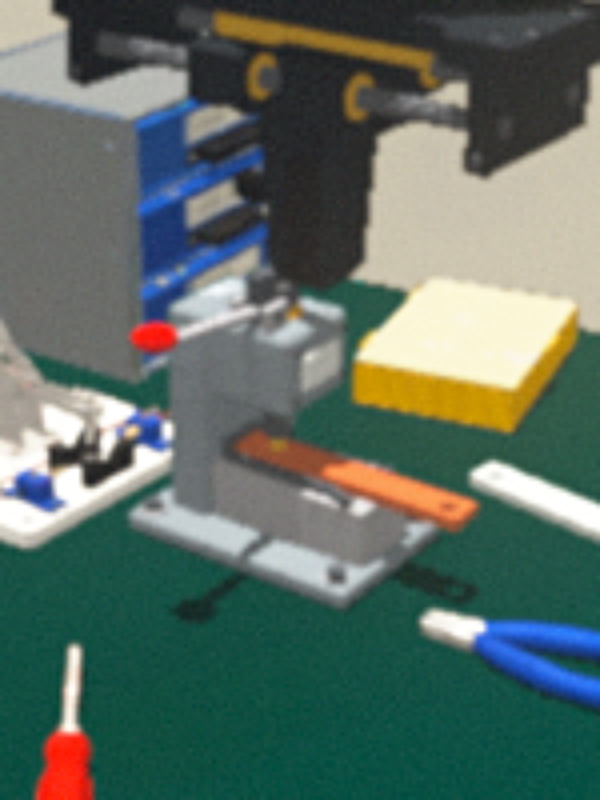

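View pics/top11.png

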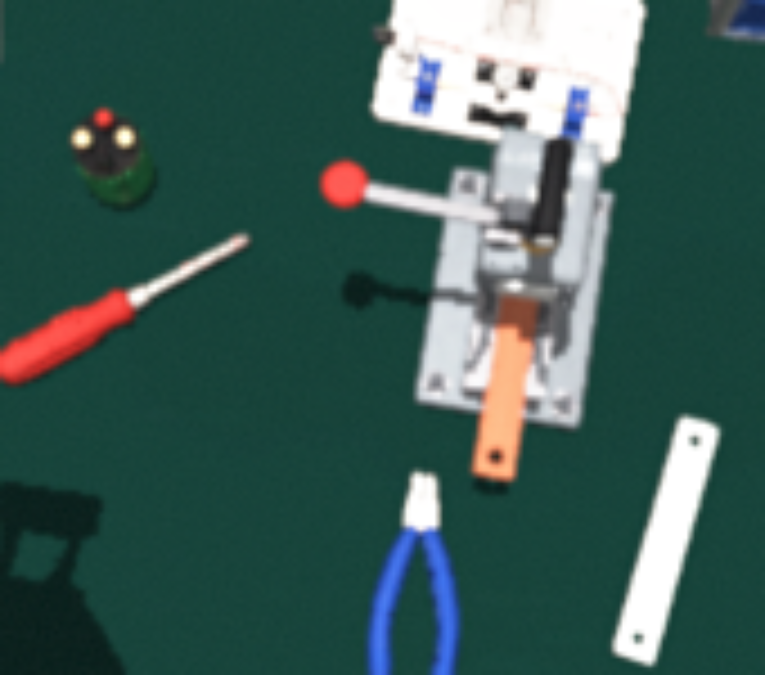

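```bash
python3 -c "
from plant import finish_job
print(finish_job())"
```

```text
the job is handed in; nothing more can be done
None
```

I cocked the striker, laid the copper link in the guides against the stop, let go of it, and fired the striker with the trip pad. The job was handed in at about 40 s, with the robot clear of everything.

Last checks:
- **Link:** it lies flat, spanning press x −135 to +26 mm (the nest needs −135 to +25), and within 0.01 rad of the press axis. I felt the contact with the stop before letting go.
- **Striker:** the top of the handle is 5 mm higher than at the start (0.2323 against 0.2273 m, side camera). That fits the striker resting on the link, where the joint should read about 6 mm.
- **Sear:** the trip pad is back at its starting height (0.175 m, same camera).
- **Other objects:** in the pictures the tin link, screwdriver, cutters and resistor look untouched. I did not measure them.

**Camera disagreement:** the two cameras differed by about 6–7 mm in y. Gripping the handle fitted the top camera's value, so I used the top view for placing. The side camera therefore put the link about 2 mm off-centre sideways, which I did not correct; the rails allow the link only ±2 mm.

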